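Nest a tapered sample cup in the slanted spring holder

TASK

Take the tapered steel cup with the flange round its middle and nest it in the cup that sits in the slanted holder. Press it down along the slant until the holder's two catches snap in over its flange, so it is fully home, then let go; do not ram it, and leave the straight-sided steel beaker standing where it is.

Things in the scene. Friction and masses are not known exactly. Their poses are not given: they have to be found in the camera images.
- cup: Loose tapered cup, plain steel, 80 to 170 g, 100 mm high, open at the top, upright on the bench. Outer diameter 42 mm at the foot growing evenly to 62 mm at the rim, with a flat flange ring (diameter 70 mm, 50 to 54 mm above the foot) round its middle. Grip it across the outside above the flange (54 to 62 mm wide). Origin: centre of the foot's underside; z: its axis towards the rim.
- straight_beaker: Straight-sided steel beaker, diameter 58 mm, 100 mm high, no flange, standing upright near the cup. Not needed; leave it. Origin: centre of the underside, z up.
- holder: Fixed cup holder: base plate 170 x 150 x 12 mm (origin: centre of its underside; x to its back, z up), two steel rods 112 mm apart in y that lean 30 degrees towards its front (-x). On them rides a sprung carriage with the receiving cup: pressed along the slant it yields up to 30 mm (about 2 N to start, then 0.45 N per mm) and comes back when let go.
- mouth (a point): Centre of the rim of the receiving cup (same shape as the loose cup, inner diameter 56 mm at the rim, 2 mm less per 10 mm of depth); moves with the carriage. z: the cup's axis outwards, leaning 30 degrees from vertical to the holder's front; y: level, across the holder. Fully home, the loose cup is coaxial, its flange on this rim, its foot 50 mm below this point along z.
- front_nose (a point): Inner lower edge of the front spring catch's nose, 31 mm from the mouth's axis on its -x side, 6 mm above the rim; the catch is black, 18 mm wide, its top 23 mm above the rim, its ramp sloping out to 38 mm. Fingers at the cup's +y and -y sides stay clear of both catches.
- back_nose (a point): The same edge of the back catch, on the mouth's +x side. The flange pushes both catches 4 mm outwards and they spring back over it. This takes about 8 to 15 N along the slant; meanwhile the carriage sinks 10 to 28 mm, so keep pressing until the flange is seen or felt to drop past them onto the rim.

How it is judged:
By the outcome, as a careful person would: the job done as asked, in the order asked, and still so for the second after the job is handed in, with the robot touching nothing.
It also fails if it takes over 38 s, if anything falls off the work surface, if the arm or the gripper's body presses on something with over 40 N, if the wrist force passes 120 N, or if a joint passes its speed limit or range.

ROBOT

A 6-joint arm with a two-finger parallel gripper is mounted at the origin on a cart in front of the work surface, level with it; the furniture and walls round the work are solid. World frame = base frame: x ahead of the robot, y to its left, z up, the work surface at z = 0. Lengths are in m, angles in degrees, forces in N, time in s.
With the tool pointing down it reaches from about 0.35 to 0.875 m from the base axis. Payload 4.2 kg.
Tool frame: the origin (TCP) lies between the finger pads; the fingertips stand 8 mm ahead of it and the grasp point (between the pads) lies 11 mm behind it; x points along the fingers, y is the direction in which the jaws open and shut, and the axes are right-handed (so a half turn about x gives the same grasp; the last joint's range is limited). The gripper opens to 87 mm and grips with 3 to 60 N. Pads are 19 mm wide; open, the fingers measure 117 mm over their backs; the gripper's body (75 mm by 190 mm) begins 51 mm behind the grasp point.
Start: joints at [80.707, 22.042, 0.453, 0, -68.411, -14.817], TCP at [0.255, 0.57, 0.231] pointing down, gripper open.
Joint ranges: [-179.83, 179.83], [-69.29, 118.12], [-61.27, 80.66], [-181.25, 117.63], [-171.15, -9.14], [-177.46, 177.46]. Speed limits (degrees/s): [159.86, 159.86, 180, 180, 180, 180].

INTERFACE

Orientations are given as a 3x3 rotation matrix whose columns are the frame's x, y, z axes.
In Python, from station import r gives the robot as it stands. The module is installed in compiled form; this text tells all that it offers.
- The arm moves only by the tool move_arm, never from a script. Its argument "increments" is one flat list of numbers, 7 for each row, row after row: the turn, a rotation vector about the tool's x, y, z in degrees, then the shift along the tool's x, y, z in m, then the finger opening in m, from 0 to 0.087. A call has 1 to 12 rows; each row is the pose to reach, as a shift and turn from the pose commanded when the call began, along the tool's axes at that moment; what a row does not reach only later rows make up. A row lasts 1/12 s, in which the tool goes at most 41.7 mm and 7.16 degrees, less where a joint would pass 70% of its speed; a pose out of reach is approached as far as the arm can. A call with a gripper value outside its range is refused whole. The fingers move at their own pace and stop on an object; the grip force is fixed at half the most. Time passes only in rows, so rows that repeat a pose let the fingers close. It gives the time, the measured TCP pose, the force and the opening at its end, in the units of the state.
- r.sense(): the state, without advancing time (a new reading comes with each control period).
- r.capture(name): name is "scene" or "side" or "wrist"; returns the picture (384x512x3 uint8, red, green, blue); there is no depth.
- r.calibration(name): a dict with "fx", "fy", "cx", "cy" (pixels), "rvec" (rotation vector, rad) and "tvec" (3), from world to camera coordinates, as OpenCV has them; the wrist camera has in their place "tool_from_camera" (4x4, takes a point from camera to tool coordinates, whose origin is the TCP and whose axes are the tool frame's). Camera axes: x right, y down, z forward; pixel columns grow to the right and rows downward; lengths in m; the calibration is good to about 2 mm. A picture is of the moment at which its call begins: read the wrist's pose just before it. calibration takes no time and is no camera call.
- r.finish_job(): hands the job in, once; it reports no verdict.
The state is a dict: "time_s": time; "joints": joint angles; "joint_velocities": joint speeds; "effort": joint torques, N m; "tcp_pos": TCP position; "ee_rot": TCP orientation; "wrist_force": force on the tool from outside, world axes, zero at the start; "moment": the same for the moment, N m; "gripper_width": opening from 0.0 (shut) to 1.0 (fully open).
Only numpy, scipy, OpenCV 4.12 (cv2) and the standard library are available. Lean on these libraries where they do the work, as an engineer would, in place of code of your own. Each camera call takes 0.05 s, during which the arm holds its last target.

## Working session

There is one attempt and no reset: what is moved stays moved. The work goes in short steps, Python scripts to look and compute and a tool call to move; the robot and the scene stay as the last step left them, time stands still between calls to the robot, and variables do not carry over. Pictures are saved under pics/ and viewed, and the job is handed in when it is done.

Besides the shell and the picture viewer there is one more tool, called as name(argument=value, ...) on one line, values as JSON. move_arm: Moves the arm, as the interface text tells. Its arguments: {"type":"object","properties":{"increments":{"type":"array","items":{"type":"number"}}},"required":["increments"]}

```bash
mkdir -p pics; python3 - <<'E'
from station import r
import cv2, numpy as np
for n in ("scene","side","wrist"):
    s=r.sense(); im=r.capture(n); cv2.imwrite(f"pics/{n}0.png",im[:,:,::-1])
    c=r.calibration(n); print(n,{k:np.round(v,4).tolist() for k,v in c.items()})
print(s)
E
```

```text
scene {'fx': 498.5927, 'fy': 498.5927, 'cx': 251.5824, 'cy': 188.9049, 'rvec': [2.002, -1.2358, 0.5415], 'tvec': [-0.3038, 0.3956, 0.9389]}
side {'fx': 471.4304, 'fy': 471.4304, 'cx': 251.3414, 'cy': 187.8478, 'rvec': [2.266, -0.5554, 0.2393], 'tvec': [-0.5002, 0.2003, 1.151]}
wrist {'fx': 344.6916, 'fy': 344.6916, 'cx': 256.2427, 'cy': 194.4223, 'tool_from_camera': [[0.0003, -0.2939, 0.9558, -0.1536], [1.0, 0.0006, -0.0001, -0.0004], [-0.0005, 0.9558, 0.2939, -0.0805], [0.0, 0.0, 0.0, 1.0]]}
{'time_s': 0.1, 'joints': array([ 8.07078912e+01,  2.20859750e+01,  3.87833601e-01, -2.42711876e-02,
       -6.84115015e+01, -1.48148589e+01]), 'joint_velocities': array([ 0.02772817, -0.21253354,  0.14837351,  0.17762441,  0.06534241,
        0.00312612]), 'effort': array([-3.69077870e-04, -3.91689420e+01,  1.87935179e+01,  4.23195899e+00,
        1.34588726e-02, -7.88430270e-05]), 'tcp_pos': array([0.25506814, 0.57001238, 0.22957724]), 'ee_rot': array([[-6.97711686e-04, -4.08583394e-01, -9.12720726e-01],
       [-1.82488529e-03, -9.12718908e-01,  4.08583976e-01],
       [-9.99998091e-01,  1.95068444e-03, -1.08803179e-04]]), 'wrist_force': array([0.08993837, 0.19503653, 0.17582023]), 'moment': array([-0.07139351,  0.00991331, -0.00420208]), 'gripper_width': 1.000149612784909}
```

View pics/scene0.png

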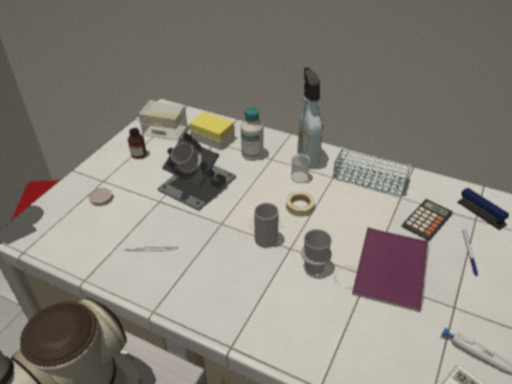

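View pics/side0.png

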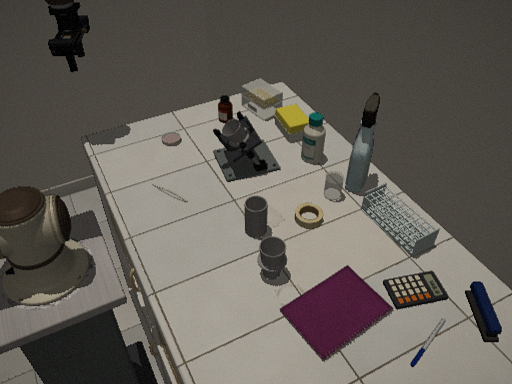

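View pics/wrist0.png

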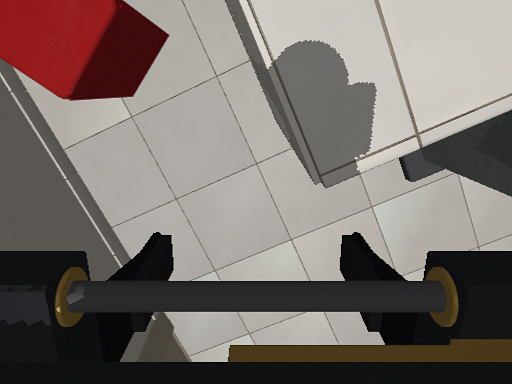

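The cup with the flange is at about (317,252) in scene and (272,257) in side. The beaker is at (266,225) and (256,216), and the holder at (197,175) and (246,150). I'll enlarge these areas.

```bash
python3 - <<'E'
import cv2
def crop(n,x0,y0,x1,y1,k,o):
    im=cv2.imread(f"pics/{n}.png")[y0:y1,x0:x1]
    cv2.imwrite(f"pics/{o}.png",cv2.resize(im,None,fx=k,fy=k,interpolation=cv2.INTER_CUBIC))
crop("scene0",150,120,250,215,6,"s_hold"); crop("scene0",240,190,350,290,6,"s_cup")
crop("side0",205,105,295,190,6,"d_hold"); crop("side0",230,185,320,290,5,"d_cup")
E
```

```text
(no output)
```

View pics/s_hold.png

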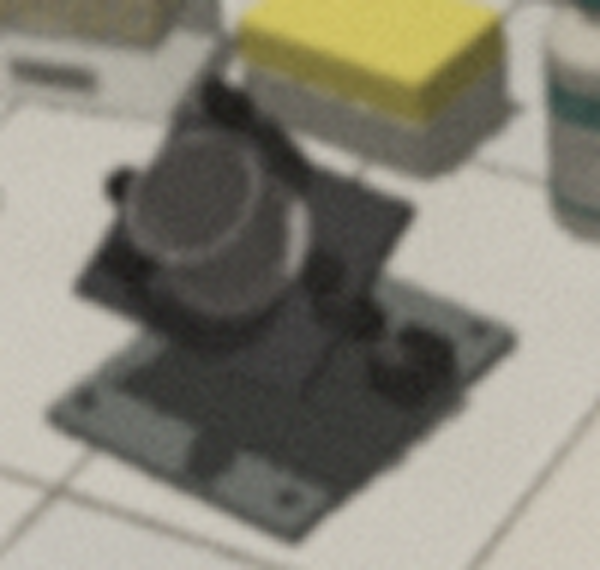

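View pics/s_cup.png

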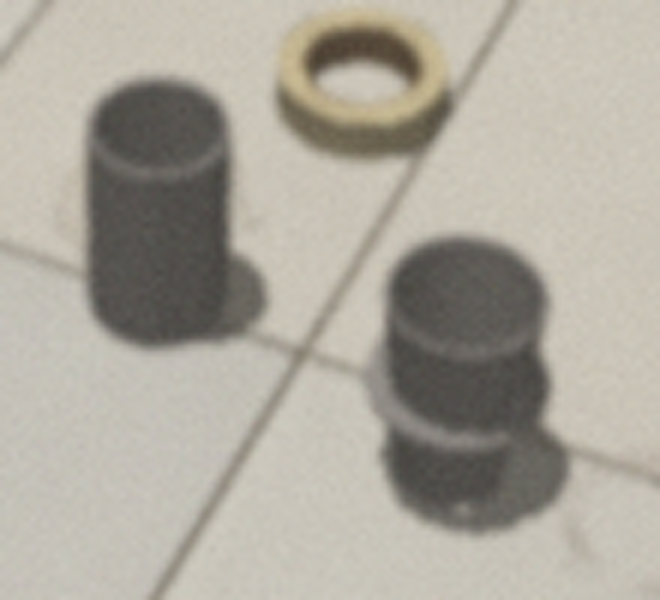

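View pics/d_hold.png

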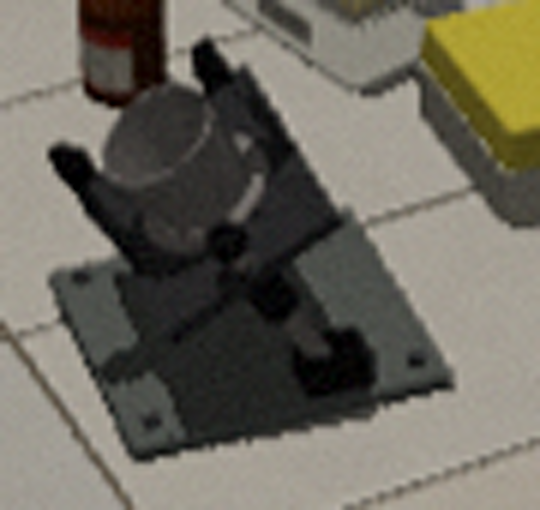

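View pics/d_cup.png

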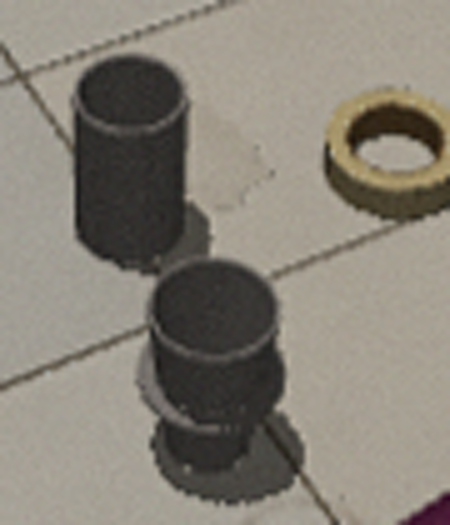

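```bash
cat > h.py <<'E'
import numpy as np, cv2
from station import r
def cam(n):
    c=r.calibration(n); K=np.array([[c['fx'],0,c['cx']],[0,c['fy'],c['cy']],[0,0,1]]); R=cv2.Rodrigues(np.array(c['rvec'],float))[0]
    return K,R,np.array(c['tvec'],float)
def wcam(s):
    c=r.calibration('wrist'); K=np.array([[c['fx'],0,c['cx']],[0,c['fy'],c['cy']],[0,0,1]])
    T=np.eye(4);T[:3,:3]=s['ee_rot'];T[:3,3]=s['tcp_pos'];W=np.linalg.inv(T@np.array(c['tool_from_camera']))
    return K,W[:3,:3],W[:3,3]
def proj(C,P):
    K,R,t=C; q=(np.atleast_2d(P)@R.T+t)@K.T; return q[:,:2]/q[:,2:]
def tri(Cs,px):
    P=[K@np.c_[R,t] for K,R,t in Cs]
    A=np.vstack([np.array([u*p[2]-p[0],v*p[2]-p[1]]) for p,(u,v) in zip(P,px)])
    X=np.linalg.svd(A)[2][-1]; return X[:3]/X[3]
def onz(C,uv,z):
    K,R,t=C; d=R.T@np.linalg.solve(K,[*uv,1]); o=-R.T@t; return o+d*(z-o[2])/d[2]
E
python3 - <<'E'
from h import *
np.set_printoptions(precision=4,suppress=True)
S,D=cam('scene'),cam('side')
for n,a,b in (("cuprim",(317.8,239.5),(272.8,247)),("beaker",(266.3,211.3),(256.2,203.8)),("mouth",(182,153.3),(231.5,127.7))):
    X=tri([S,D],[a,b]);print(n,X,proj(S,X)-a,proj(D,X)-b,onz(S,a,.1),onz(D,b,.1))
for C,L in ((S,[(158.3,189.2),(199.2,210.3),(236.2,176.7)]),(D,[(213.7,150.8),(227.5,181.7),(280.3,168.3),(262.5,140)])):
    Q=np.array([onz(C,p,.012) for p in L]);print(Q);print(np.linalg.norm(np.diff(Q,axis=0),axis=1))
E
```

```text
cuprim [ 0.4838 -0.2609  0.0956] [[0.0351 0.1239]] [[ 0.0295 -0.1369]] [ 0.4801 -0.2619  0.1   ] [ 0.4816 -0.2644  0.1   ]
beaker [ 0.5163 -0.1184  0.0941] [[0.0231 0.0871]] [[ 0.0181 -0.0933]] [ 0.511  -0.1209  0.1   ] [ 0.5133 -0.1239  0.1   ]
mouth [0.5808 0.1556 0.1314] [[0.0043 0.0185]] [[ 0.0029 -0.0188]] [0.6144 0.1815 0.1   ] [0.5989 0.1953 0.1   ]
[[0.5422 0.2231 0.012 ]
 [0.52   0.0779 0.012 ]
 [0.6832 0.056  0.012 ]]
[0.1469 0.1647]
[[0.5472 0.2223 0.012 ]
 [0.5238 0.0725 0.012 ]
 [0.6893 0.0533 0.012 ]
 [0.7086 0.2004 0.012 ]]
[0.1515 0.1666 0.1484]
```

```bash
cat >> h.py <<'E'
from scipy.spatial.transform import Rotation as Ro
def Rtool(x,y):
    x=np.array(x,float);x/=np.linalg.norm(x);y=np.array(y,float);y-=x*(x@y);y/=np.linalg.norm(y)
    return np.c_[x,y,np.cross(x,y)]
def inc(R0,p0,R1,p1):
    rv=Ro.from_matrix(R0.T@R1).as_rotvec(degrees=True); sh=R0.T@(np.array(p1)-p0)
    return np.round(rv,2),np.round(sh,4)
E
python3 - <<'E'
from h import *
s=r.sense();R0=s['ee_rot'];p0=np.array([.255,.57,.231])
y=-7.8*np.pi/180; R1=Rtool([0,0,-1],[np.sin(y),-np.cos(y),0])
print(R1); print(inc(R0,p0,R1,[.484,-.262,.25]))
print(inc(R0,p0,R1,[.36,.10,.26]))
E
```

```text
[[ 0.         -0.13571557 -0.99074784]
 [ 0.         -0.99074784  0.13571557]
 [-1.          0.          0.        ]]
(array([-1.631e+01,  1.000e-02, -1.000e-01]), array([-0.0178,  0.6659, -0.5489]))
(array([-1.631e+01,  1.000e-02, -1.000e-01]), array([-0.0283,  0.3861, -0.2879]))
```

move_arm(increments=[-4, 0, 0, -0.01, 0.03, -0.025, 0.087, -8, 0, 0, -0.02, 0.06, -0.05, 0.087, -12, 0, 0, -0.03, 0.09, -0.075, 0.087, -16.3, 0, 0, -0.03, 0.12, -0.1, 0.087, -16.3, 0, 0, -0.03, 0.15, -0.125, 0.087, -16.3, 0, 0, -0.03, 0.18, -0.15, 0.087, -16.3, 0, 0, -0.03, 0.212, -0.175, 0.087, -16.3, 0, 0, -0.03, 0.243, -0.2, 0.087, -16.3, 0, 0, -0.03, 0.274, -0.225, 0.087, -16.3, 0, 0, -0.03, 0.305, -0.25, 0.087, -16.3, 0, 0, -0.03, 0.336, -0.275, 0.087, -16.3, 0, 0, -0.03, 0.366, -0.3, 0.087])

```text
time_s: 1.15
tcp_pos: [0.3792, 0.1118, 0.2607]
ee_rot: [[0.0, -0.135, -0.991], [0.0, -0.991, 0.135], [-1.0, -0.0, -0.0]]
wrist_force: [0.8, -0.4, 0.5]
gripper_width: 1.0
```

move_arm(increments=[0, 0, 0, 0, 0.036, -0.015, 0.087, 0, 0, 0, 0, 0.072, -0.03, 0.087, 0, 0, 0, 0, 0.108, -0.046, 0.087, 0, 0, 0, 0, 0.144, -0.062, 0.087, 0, 0, 0, 0, 0.18, -0.077, 0.087, 0, 0, 0, 0, 0.216, -0.093, 0.087, 0, 0, 0, 0, 0.252, -0.109, 0.087, 0, 0, 0, 0, 0.288, -0.124, 0.087, 0, 0, 0, 0, 0.324, -0.14, 0.087, 0, 0, 0, 0, 0.356, -0.155, 0.087, 0, 0, 0, 0, 0.356, -0.155, 0.087, 0, 0, 0, 0, 0.356, -0.155, 0.087])

```text
time_s: 2.15
tcp_pos: [0.4845, -0.2614, 0.2592]
ee_rot: [[-0.002, -0.139, -0.99], [0.001, -0.99, 0.139], [-1.0, -0.0, 0.002]]
wrist_force: [-0.8, 0.1, 0.4]
gripper_width: 1.0
```

```bash
python3 - <<'E'
from h import *
s=r.sense();im=r.capture('wrist');cv2.imwrite('pics/w1.png',im[:,:,::-1])
np.save('w1.npy',np.c_[s['ee_rot'],s['tcp_pos']]);print(s['tcp_pos'],s['joints'],s['time_s'])
E
```

```text
[ 0.4845066  -0.26143127  0.25923658] [-1.14876064e+01  1.37198595e+01 -7.34880969e+00 -2.01709623e-02
 -6.90649777e+01  9.34851324e+01] 2.15
```

View pics/w1.png

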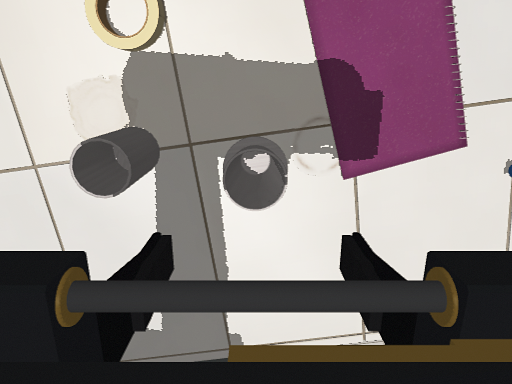

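```bash
python3 - <<'E'
import cv2
im=cv2.imread("pics/w1.png")[115:230,190:320]
cv2.imwrite("pics/w1c.png",cv2.resize(im,None,fx=5,fy=5,interpolation=cv2.INTER_CUBIC))
E
```

```text
(no output)
```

View pics/w1c.png

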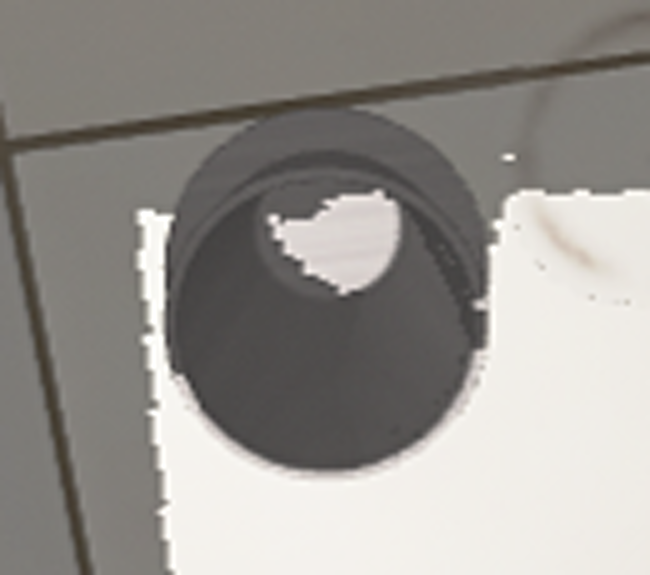

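```bash
python3 - <<'E'
from h import *
M=np.load('w1.npy');s=dict(ee_rot=M[:,:3],tcp_pos=M[:,3]);C=wcam(s)
c=onz(C,(255.8,179.6),.1);print('rim',c)
a,b=onz(C,(224,180),.1),onz(C,(287.6,180),.1);print('diam',np.linalg.norm(a-b))
print('foot inner',onz(C,(190+330/5,115+232/5),.003))
print(inc(M[:,:3],M[:,3],M[:,:3],[c[0],c[1],.066]))
E
```

```text
rim [ 0.4832674  -0.26020598  0.1       ]
diam 0.059626221645932974
foot inner [ 0.48046055 -0.25984307  0.003     ]
(array([0., 0., 0.]), array([ 0.1932, -0.0009,  0.001 ]))
```

move_arm(increments=[0, 0, 0, 0.03, -0.001, 0.002, 0.087, 0, 0, 0, 0.06, -0.001, 0.002, 0.087, 0, 0, 0, 0.09, -0.001, 0.002, 0.087, 0, 0, 0, 0.12, -0.001, 0.002, 0.087, 0, 0, 0, 0.145, -0.001, 0.002, 0.087, 0, 0, 0, 0.165, -0.001, 0.002, 0.087, 0, 0, 0, 0.18, -0.001, 0.002, 0.087, 0, 0, 0, 0.19, -0.001, 0.002, 0.087, 0, 0, 0, 0.192, -0.001, 0.002, 0.087, 0, 0, 0, 0.192, -0.001, 0.002, 0.087])

```text
time_s: 3.03
tcp_pos: [0.483, -0.2579, 0.0686]
ee_rot: [[-0.0, -0.134, -0.991], [-0.0, -0.991, 0.134], [-1.0, 0.0, 0.0]]
wrist_force: [-0.5, -0.4, 0.3]
gripper_width: 0.998
```

```bash
python3 - <<'E'
from h import *
s=r.sense();im=r.capture('wrist');cv2.imwrite('pics/w2.png',im[:,:,::-1])
im=r.capture('side');cv2.imwrite('pics/d2.png',cv2.resize(im[180:300,200:330,::-1],None,fx=5,fy=5))
print(s['tcp_pos'],s['wrist_force'])
E
```

```text
[ 0.48295953 -0.25793317  0.06864349] [-0.47913111 -0.42291523  0.30495397]
```

View pics/w2.png

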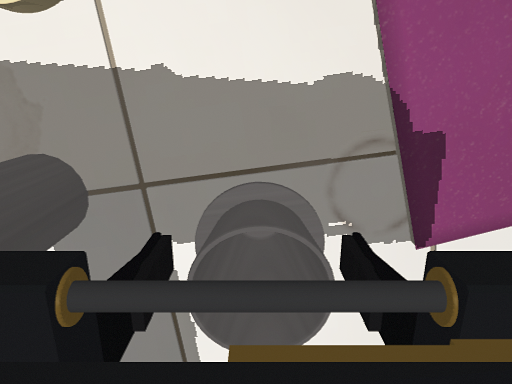

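View pics/d2.png

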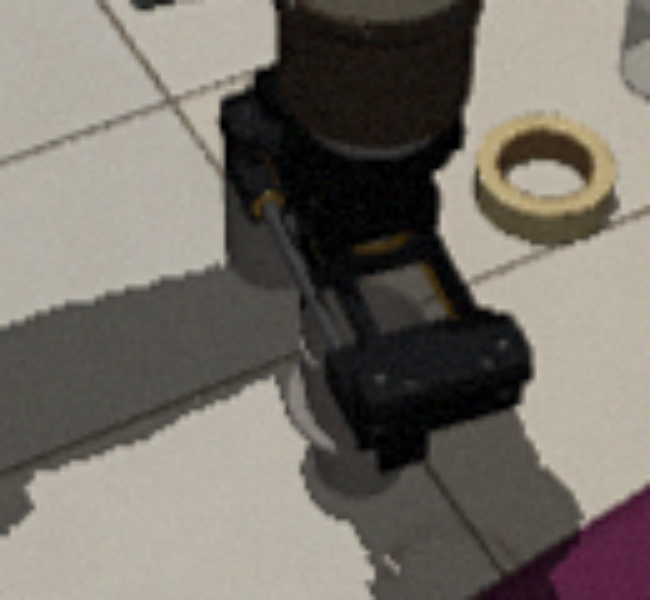

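move_arm(increments=[0, 0, 0, 0.002, 0.002, 0.001, 0.087, 0, 0, 0, 0.004, 0.002, 0.001, 0.087, 0, 0, 0, 0.004, 0.002, 0.001, 0.065, 0, 0, 0, 0.004, 0.002, 0.001, 0.05, 0, 0, 0, 0.004, 0.002, 0.001, 0.04, 0, 0, 0, 0.004, 0.002, 0.001, 0.04, 0, 0, 0, 0.004, 0.002, 0.001, 0.04, 0, 0, 0, 0.004, 0.002, 0.001, 0.04, 0, 0, 0, 0.004, 0.002, 0.001, 0.04, 0, 0, 0, 0.004, 0.002, 0.001, 0.04])

```text
time_s: 3.97
tcp_pos: [0.4818, -0.2605, 0.0646]
ee_rot: [[0.0, -0.136, -0.991], [0.0, -0.991, 0.136], [-1.0, -0.0, -0.0]]
wrist_force: [0.2, 0.3, 0.5]
gripper_width: 0.686
```

```bash
cat > fit.py <<'E'
from h import *
from scipy.optimize import least_squares
np.set_printoptions(precision=4,suppress=True)
S,D=cam('scene'),cam('side')
cs={'S':[((158.3,189.2),(-1,1)),((199.2,210.3),(-1,-1)),((236.2,176.7),(1,-1))],
    'D':[((213.7,150.8),(-1,1)),((227.5,181.7),(-1,-1)),((280.3,168.3),(1,-1)),((262.5,140),(1,1))]}
rim={'S':[(127,210),(135,175),(195,130),(240,150),(260,195),(240,240),(180,268),(145,250)],'D':[(105,160),(125,115),(165,83),(200,85),(215,108),(200,160),(150,188),(118,180)]}
off={'S':(150,120),'D':(205,105)}
def pose(q):
    x,y,yaw=q[:3];c,s=np.cos(yaw),np.sin(yaw);return np.array([[c,-s,0],[s,c,0],[0,0,1]]),np.array([x,y,0])
def rimpts(q,n=180,rad=.031):
    R,t=pose(q);a=np.linspace(0,2*np.pi,n);ct,st=np.cos(np.pi/6),.5
    ex=np.array([ct,0,st]);ey=np.array([0,1,0]);m=np.array([q[3],q[4],q[5]])
    L=m+rad*(np.cos(a)[:,None]*ex+np.sin(a)[:,None]*ey);return L@R.T+t
def res(q):
    e=[]
    R,t=pose(q)
    for k,C in(('S',S),('D',D)):
        o=q[6:8] if k=='S' else q[8:10]
        for p,(i,j) in cs[k]: e.extend(proj(C,R@np.array([.085*i,.075*j,.012])+t)[0]+o-p)
        P=proj(C,rimpts(q))+o
        for u in rim[k]:
            d=np.array(u)/6+off[k]; e.append(np.min(np.linalg.norm(P-d,axis=1)))
    e.extend(q[6:10]*0.7)   # calibration shift prior
    e.append(q[4]*1000*.5)
    return np.array(e)
if __name__=='__main__':
    q=least_squares(res,[.615,.138,-.136,-.036,0,.131,0,0,0,0],x_scale=[.01]*6+[1]*4).x
    print(q,np.degrees(q[2]));e=res(q);print(np.round(e,1))
    R,t=pose(q);print('mouth',R@q[3:6]+t);np.save('q.npy',q)
    for k,C,f,o in(('S',S,'scene0',q[6:8]),('D',D,'side0',q[8:10])):
        im=cv2.imread(f'pics/{f}.png');x,y=off[k];im=cv2.resize(im[y:y+95,x:x+100],None,fx=6,fy=6,interpolation=cv2.INTER_CUBIC)
        for rr,P in((1,rimpts(q)),(2,rimpts(q,rad=.028)),):
            cv2.polylines(im,[np.int32((proj(C,P)+o-off[k]+0)*6)],True,(0,0,255) if rr==1 else (0,255,0),1)
        P=np.array([R@np.array([.085*i,.075*j,.012])+t for i,j in((-1,1),(-1,-1),(1,-1),(1,1))])
        cv2.polylines(im,[np.int32((proj(C,P)+o-off[k])*6)],True,(255,0,0),1)
        n=np.array([-.5,0,np.cos(np.pi/6)]);ex=np.array([np.cos(np.pi/6),0,.5])
        for sg in(-1,1):
            a=q[3:6]+sg*.038*ex+n*.023; cv2.circle(im,tuple(int(v) for v in (proj(C,R@a+t)[0]+o-off[k])*6),4,(255,0,255),1)
        cv2.imwrite(f'pics/fit{k}.png',im)
E
python3 fit.py
```

```text
[ 0.6173  0.1411 -0.1331 -0.0426  0.0008  0.1413 -0.66    0.8995  0.7407
  0.6501] -7.62396267696673
[-1.6  0.3 -0.1  0.1  0.9 -0.8  0.3  0.7  0.9  0.9  0.1  0.4  0.6  0.3
 -1.1  0.2 -0.3 -0.4  1.  -0.   1.  -0.2  0.3  0.3  0.5  0.2  0.2  0.8
  0.3  0.6 -0.5  0.6  0.5  0.5  0.4]
mouth [0.5752 0.1476 0.1413]
```

View pics/fitS.png

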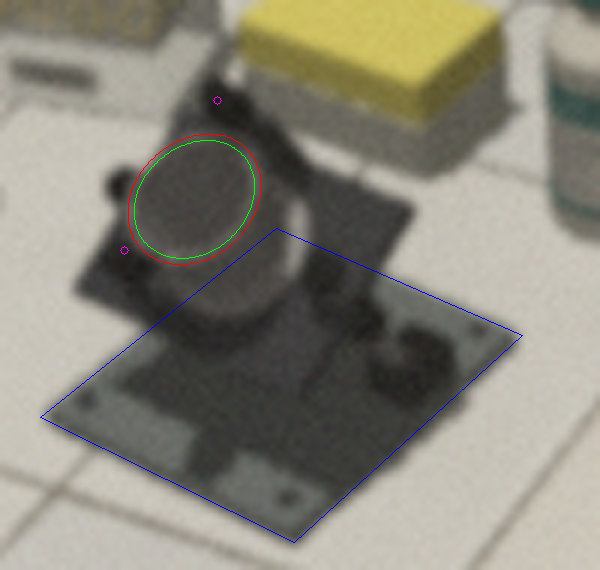

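View pics/fitD.png

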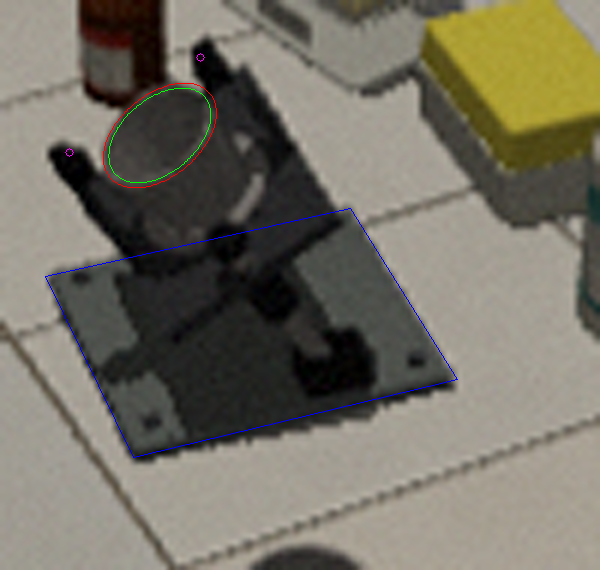

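```bash
python3 - <<'E'
from fit import *
X=[.482,-.260,.1]
print('off needed',np.array([317.8,239.5])-proj(S,X),np.array([272.8,247])-proj(D,X))
oS=(np.array([317.8,239.5])-proj(S,X))[0];oD=(np.array([272.8,247])-proj(D,X))[0]
# mouth with rotation-like offset constant
a=np.array([182,153.3])-oS;b=np.array([231.5,127.7])-oD
print(tri([S,D],[a,b])); print(tri([S,D],[np.array([194.5,198.5])/6+off['S']-oS,np.array([160,136.])/6+off['D']-oD]))
q=np.load('q.npy');
def res2(p):
    z=np.r_[p,oS,oD];return res(z)
qq=least_squares(res2,q[:6],x_scale=.01).x;print(qq,np.degrees(qq[2]),res2(qq).round(1));R,t=pose(qq);print(R@qq[3:6]+t)
E
```

```text
off needed [[0.5095 0.8436]] [[0.7925 1.3814]]
[0.5779 0.1547 0.137 ]
[0.5778 0.1532 0.1383]
[ 0.6177  0.1444 -0.1341 -0.0422  0.0013  0.1402] -7.683301919668539 [-1.3 -0.2  0.  -0.4  1.1 -1.2  0.4  0.7  0.7  1.1  0.2  0.5  0.8  0.1
 -1.3  0.3 -0.7 -0.4  0.6  0.1  0.7 -0.1  0.5  0.3  0.8  0.6  0.1  0.8
  0.2  0.9  0.4  0.6  0.6  1.   0.6]
[0.576  0.1513 0.1402]
```

move_arm(increments=[0, 0, 0, -0.01, 0, 0, 0.04, 0, 0, 0, -0.035, 0, 0, 0.04, 0, 0, 0, -0.065, 0, 0, 0.04, 0, 0, 0, -0.1, 0, 0, 0.04, 0, 0, 0, -0.135, 0, 0, 0.04, 0, 0, 0, -0.17, -0.015, 0.002, 0.04, 0, 0, 0, -0.2, -0.035, 0.005, 0.04, 0, 0, 0, -0.22, -0.065, 0.01, 0.04, 0, 0, 0, -0.235, -0.1, 0.016, 0.04, 0, 0, 0, -0.235, -0.135, 0.022, 0.04, 0, 0, 0, -0.235, -0.17, 0.028, 0.04, 0, 0, 0, -0.235, -0.2, 0.033, 0.04])

```text
time_s: 4.97
tcp_pos: [0.4753, -0.0561, 0.3005]
ee_rot: [[0.001, -0.136, -0.991], [0.001, -0.991, 0.136], [-1.0, -0.001, -0.001]]
wrist_force: [0.8, 0.7, -1.6]
gripper_width: 0.686
```

move_arm(increments=[0, 0, 0, 0, -0.035, 0.006, 0.04, 0, 0, 0, 0, -0.07, 0.012, 0.04, 0, 0, 0, 0, -0.105, 0.018, 0.04, 0, 0, 0, 0, -0.14, 0.024, 0.04, 0, 0, 0, 0, -0.17, 0.029, 0.04, 0, 0, 0, 0, -0.188, 0.032, 0.04, 0, 0, 0, 0, -0.194, 0.033, 0.04, 0, 0, 0, 0, -0.195, 0.033, 0.04, 0, 0, 0, 0, -0.195, 0.033, 0.04])

```text
time_s: 5.72
tcp_pos: [0.4697, 0.1394, 0.2997]
ee_rot: [[-0.0, -0.136, -0.991], [-0.0, -0.991, 0.136], [-1.0, 0.0, 0.0]]
wrist_force: [-0.6, 0.0, -2.1]
gripper_width: 0.684
```

```bash
python3 - <<'E'
from h import *
s=r.sense();im=r.capture('wrist');cv2.imwrite('pics/w3.png',im[:,:,::-1])
np.save('w3.npy',np.c_[s['ee_rot'],s['tcp_pos']]);print(s['tcp_pos'],s['joints'],s['gripper_width'],s['wrist_force'])
E
```

```text
[0.46969    0.13943523 0.29966428] [ 3.55734923e+01  6.11630794e+00 -1.10045899e+01  5.66063276e-03
 -7.29085858e+01  4.66328089e+01] 0.6837240978688812 [-0.63603566  0.02829131 -2.07118972]
```

View pics/w3.png

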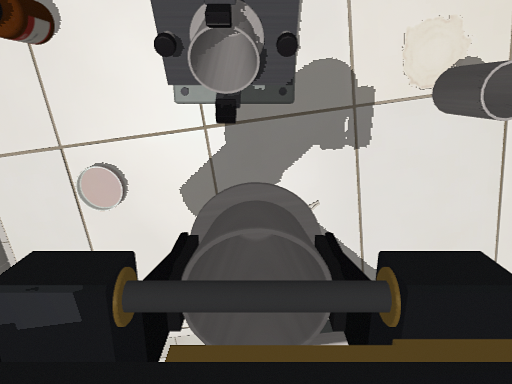

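```bash
python3 - <<'E'
import cv2
im=cv2.imread("pics/w3.png")[0:130,150:310]
cv2.imwrite("pics/w3c.png",cv2.resize(im,None,fx=4.5,fy=4.5,interpolation=cv2.INTER_CUBIC))
E
```

```text
(no output)
```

View pics/w3c.png

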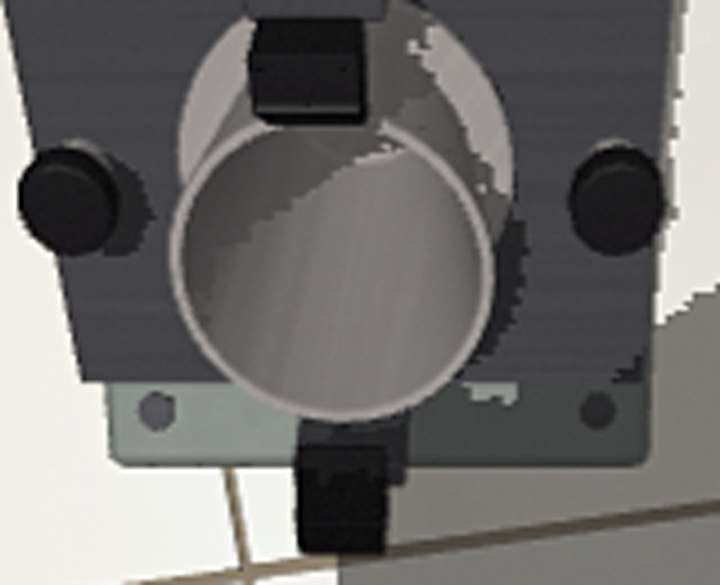

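```bash
cat > fit3.py <<'E'
from fit import *
M=np.load('w3.npy');W=wcam(dict(ee_rot=M[:,:3],tcp_pos=M[:,3]))
rp=np.array([(168,255),(494,270),(335,422),(215,370),(455,370),(205,165),(460,170)])/4.5+[150,0]
cp=[((108,465),(-1,1)),((651,465),(-1,-1))]
def r3(q):
    R,t=pose(q);P=proj(W,rimpts(q,720));e=[np.min(np.linalg.norm(P-d,axis=1)) for d in rp]
    # signed
    c=P.mean(0);e=[ (np.linalg.norm(d-c)-np.linalg.norm(P[np.argmin(np.abs(np.angle(np.exp(1j*(np.arctan2(*(P-c).T[::-1])-np.arctan2(*(d-c)[::-1])))))) ]-c)) for d in rp]
    for p,(i,j) in cp: e.extend(proj(W,R@np.array([.085*i,.075*j,.012])+t)[0]-(np.array(p)/4.5+[150,0]))
    return e
oS,oD=[.5,.84],[.8,1.4]
def rall(q):
    return np.r_[np.array(r3(q))*2, res(np.r_[q,oS,oD])*.5, q[4]*1000]
for f in (lambda q:np.r_[r3(q),q[4]*1000],rall):
    s=least_squares(f,[.617,.144,-.134,-.042,0,.14],x_scale=.01);q=s.x;R,t=pose(q)
    print(q,np.degrees(q[2]),'mouth',R@q[3:6]+t,np.round(r3(q),1))
P=np.array([R@(q[3:6]+sg*.056*np.array([0,1,0]))+t for sg in(1,-1)]);
im=cv2.resize(cv2.imread("pics/w3.png")[0:130,150:310],None,fx=4.5,fy=4.5,interpolation=cv2.INTER_CUBIC)
cv2.polylines(im,[np.int32((proj(W,rimpts(q))-[150,0])*4.5)],True,(0,0,255),1)
P=np.array([R@np.array([.085*i,.075*j,.012])+t for i,j in((-1,1),(-1,-1),(1,-1),(1,1))])
cv2.polylines(im,[np.int32((proj(W,P)-[150,0])*4.5)],True,(255,0,0),1)
n=np.array([-.5,0,np.cos(np.pi/6)]);ex=np.array([np.cos(np.pi/6),0,.5])
for sg in(-1,1):
  for dy in (-.009,.009):
    a=q[3:6]+sg*.038*ex+n*.023+[0,dy,0]; cv2.circle(im,tuple(int(v) for v in (proj(W,R@a+t)[0]-[150,0])*4.5),4,(255,0,255),1)
    a=q[3:6]+sg*.031*ex+n*.006+[0,dy,0]; cv2.circle(im,tuple(int(v) for v in (proj(W,R@a+t)[0]-[150,0])*4.5),4,(0,255,0),1)
cv2.imwrite('pics/fitW.png',im)
E
python3 fit3.py
```

```text
[ 0.62    0.1473 -0.1327 -0.0452  0.0003  0.1359] -7.603120671423174 mouth [0.5753 0.1535 0.1359] [ 0.3 -0.2  0.1  0.6 -0.9 -0.9  0.8 -0.4  0.2  0.  -0.2]
[ 0.62    0.147  -0.1343 -0.0452  0.0005  0.1369] -7.69608369553036 mouth [0.5753 0.1535 0.1369] [ 0.2 -0.3  0.1  0.6 -0.9 -1.1  0.7 -0.2  0.1  0.2 -0. ]
```

View pics/fitW.png

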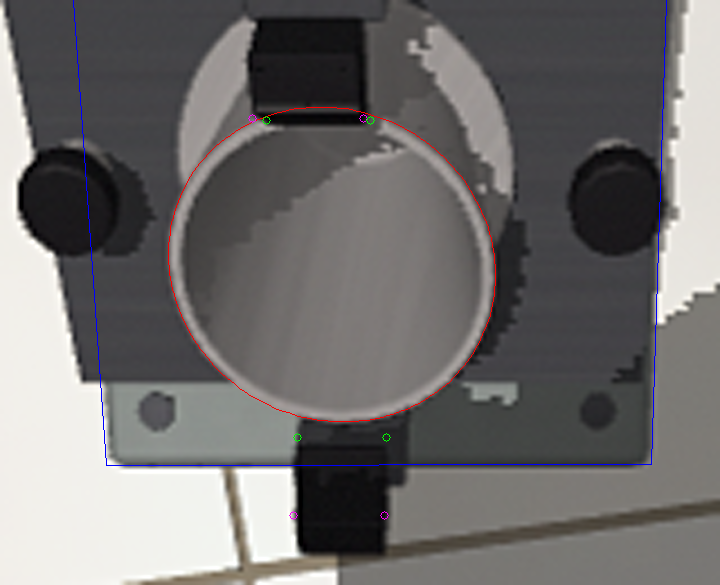

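```bash
python3 - <<'E'
from h import *
M=np.load('w3.npy');m=np.array([.5753,.1535,.1367]);y=np.radians(-7.65)
n=np.array([-.5*np.cos(y),-.5*np.sin(y),np.cos(np.pi/6)])
R1=Rtool(-n,[np.sin(y),-np.cos(y),0]);np.savez('t.npz',R=R1,m=m,n=n)
for d in(.06,.035): print(m+(.0646+d)*n,inc(M[:,:3],M[:,3],R1,m+(.0646+d)*n))
E
```

```text
[0.51355449 0.16179346 0.24460677] (array([-0.13, 30.02, -0.06]), array([ 0.055 , -0.0281, -0.0404]))
[0.52594323 0.16012944 0.22295613] (array([-0.13, 30.02, -0.06]), array([ 0.0767, -0.0282, -0.053 ]))
```

move_arm(increments=[0, 6, 0, 0, -0.006, -0.006, 0.04, 0, 12, 0, 0.01, -0.012, -0.014, 0.04, 0, 18, 0, 0.025, -0.018, -0.022, 0.04, 0, 24, 0, 0.04, -0.024, -0.031, 0.04, -0.1, 30, 0, 0.055, -0.028, -0.04, 0.04, -0.1, 30, 0, 0.066, -0.028, -0.047, 0.04, -0.1, 30, 0, 0.077, -0.028, -0.053, 0.04, -0.1, 30, 0, 0.077, -0.028, -0.053, 0.04, -0.1, 30, 0, 0.077, -0.028, -0.053, 0.04])

```text
time_s: 6.52
tcp_pos: [0.5265, 0.1586, 0.2225]
ee_rot: [[0.495, -0.137, -0.858], [-0.07, -0.991, 0.118], [-0.866, 0.002, -0.5]]
wrist_force: [-0.7, 0.9, -0.7]
gripper_width: 0.684
```

```bash
python3 - <<'E'
from h import *
s=r.sense()
for n in('wrist','scene','side'):
    im=r.capture(n)[:,:,::-1]
    if n=='scene': im=cv2.resize(im[90:220,130:270],None,fx=4.5,fy=4.5)
    if n=='side': im=cv2.resize(im[70:190,180:300],None,fx=4.9,fy=4.9)
    cv2.imwrite(f'pics/{n}4.png',im)
t=np.load('t.npz');np.save('w4.npy',np.c_[s['ee_rot'],s['tcp_pos']])
e=s['tcp_pos']-t['m'];print(s['tcp_pos'],s['joints'],s['wrist_force'],s['gripper_width'],'axial',e@t['n'],'off',t['R'].T@e, np.degrees(np.arccos(-s['ee_rot'][:,0]@t['n'])))
E
```

```text
[0.52651881 0.15858979 0.22252151] [ 39.2459198    4.11075717 -45.82830929  50.92288902 -28.21794814
  -0.32522213] [-0.69860072  0.85515537 -0.72126563] 0.683970360018529 axial 0.09883590485908003 off [-0.0988359   0.00144933 -0.00045422] 0.19133868824497718
```

View pics/wrist4.png

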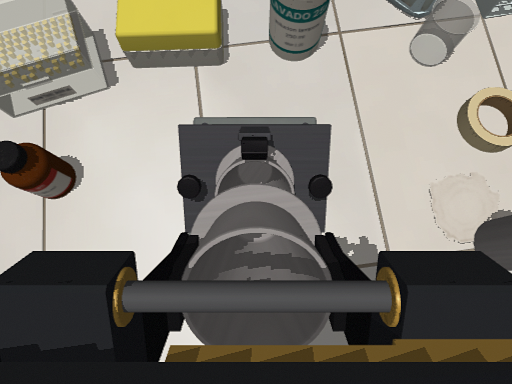

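View pics/side4.png

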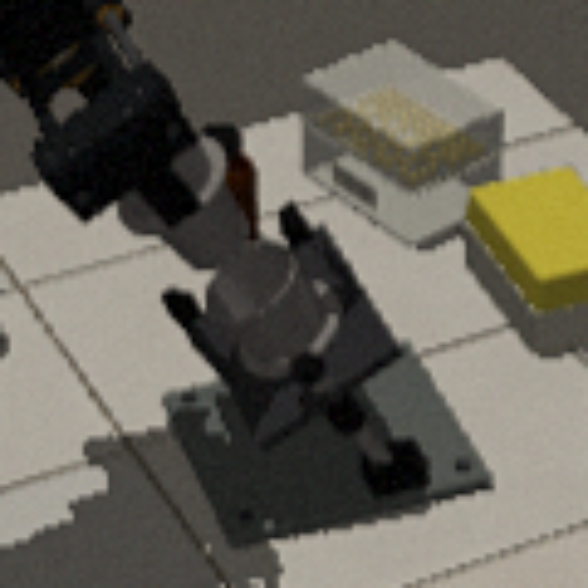

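View pics/scene4.png

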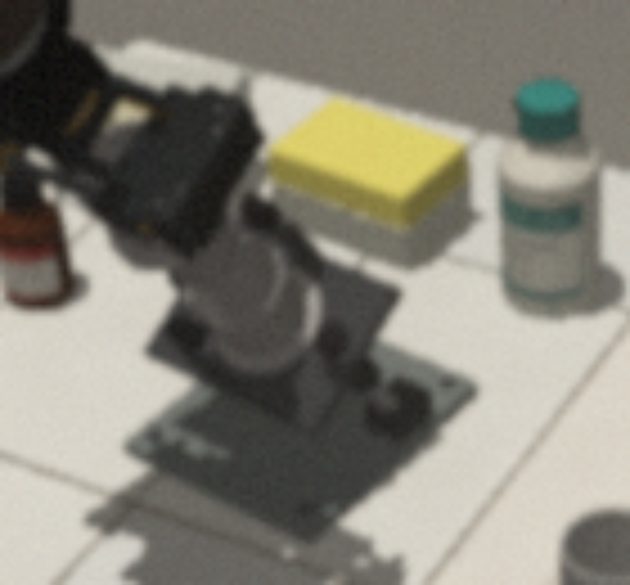

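move_arm(increments=[0, 0, 0, 0.008, -0.001, 0, 0.04, 0, 0, 0, 0.016, -0.0015, 0, 0.04, 0, 0, 0, 0.024, -0.0015, 0, 0.04, 0, 0, 0, 0.03, -0.0015, 0, 0.04, 0, 0, 0, 0.036, -0.0015, 0, 0.04, 0, 0, 0, 0.042, -0.0015, 0, 0.04, 0, 0, 0, 0.047, -0.0015, 0, 0.04, 0, 0, 0, 0.051, -0.0015, 0, 0.04, 0, 0, 0, 0.055, -0.0015, 0, 0.04, 0, 0, 0, 0.055, -0.0015, 0, 0.04])

```text
time_s: 7.5
tcp_pos: [0.5545, 0.1583, 0.1756]
ee_rot: [[0.497, -0.134, -0.858], [-0.067, -0.991, 0.116], [-0.865, -0.0, -0.501]]
wrist_force: [-0.3, -0.1, -0.3]
gripper_width: 0.684
```

```bash
cat > st.py <<'E'
from h import *
import sys
s=r.sense();k=sys.argv[1]
t=np.load('t.npz');e=s['tcp_pos']-t['m'];f=s['wrist_force']
print(s['time_s'],'off',(t['R'].T@e).round(4),'F tool',(t['R'].T@f).round(1),'mom',s['moment'].round(2),'w',s['gripper_width']*87)
ims=[]
for n in sys.argv[2:]:
    im=r.capture(n)[:,:,::-1]
    if n=='scene': im=cv2.resize(im[90:220,130:270],None,fx=4.5,fy=4.5)
    if n=='side': im=cv2.resize(im[70:190,180:300],None,fx=4.9,fy=4.9)
    cv2.imwrite(f'pics/{n}{k}.png',im)
E
python3 st.py 5 wrist side
```

```text
7.5 off [-0.0444 -0.0019 -0.0011] F tool [0.1 0.2 0.4] mom [ 0.15  1.17 -0.01] w 59.503617483290824
```

View pics/wrist5.png

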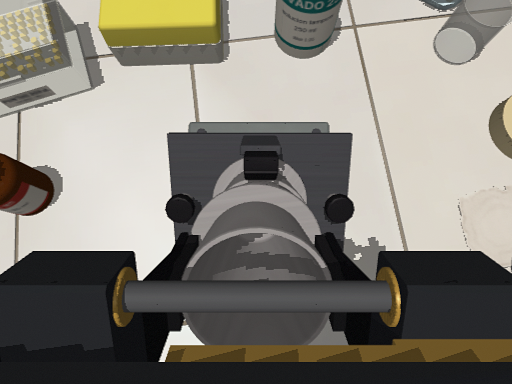

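View pics/side5.png

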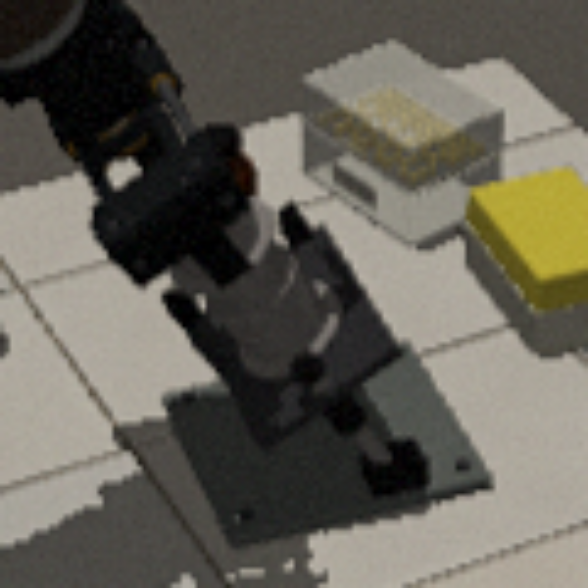

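move_arm(increments=[0, 0, 0, 0.002, 0.001, 0.001, 0.04, 0, 0, 0, 0.004, 0.0018, 0.001, 0.04, 0, 0, 0, 0.006, 0.0018, 0.001, 0.04, 0, 0, 0, 0.008, 0.0018, 0.001, 0.04, 0, 0, 0, 0.01, 0.0018, 0.001, 0.04, 0, 0, 0, 0.012, 0.0018, 0.001, 0.04, 0, 0, 0, 0.014, 0.0018, 0.001, 0.04, 0, 0, 0, 0.016, 0.0018, 0.001, 0.04, 0, 0, 0, 0.018, 0.0018, 0.001, 0.04, 0, 0, 0, 0.02, 0.0018, 0.001, 0.04])

```text
time_s: 8.43
tcp_pos: [0.5634, 0.1553, 0.1581]
ee_rot: [[0.497, -0.134, -0.857], [-0.067, -0.991, 0.116], [-0.865, -0.0, -0.502]]
wrist_force: [-0.2, 0.0, 5.5]
gripper_width: 0.685
```

```bash
python3 st.py 6 wrist
```

```text
8.4333 off [-0.0245 -0.0003 -0.0003] F tool [-4.9  0.  -2.6] mom [ 0.    0.48 -0.01] w 59.5685035620593
```

View pics/wrist6.png

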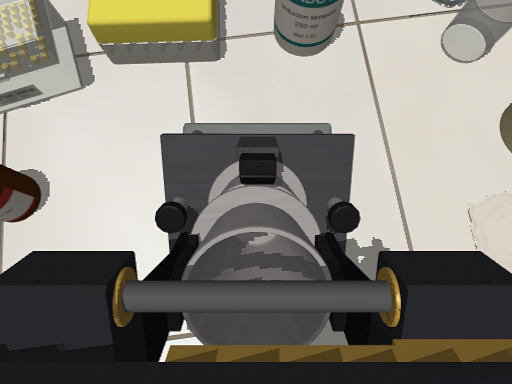

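move_arm(increments=[0, 0, 0, 0.002, 0, -0.0005, 0.04, 0, 0, 0, 0.004, 0, -0.001, 0.04, 0, 0, 0, 0.006, 0, -0.001, 0.04, 0, 0, 0, 0.008, 0, -0.001, 0.04, 0, 0, 0, 0.01, 0, -0.001, 0.04, 0, 0, 0, 0.012, 0, -0.001, 0.04, 0, 0, 0, 0.012, 0, -0.001, 0.04])

```text
time_s: 9.07
tcp_pos: [0.5696, 0.1545, 0.1478]
ee_rot: [[0.496, -0.133, -0.858], [-0.067, -0.991, 0.116], [-0.865, -0.0, -0.501]]
wrist_force: [-2.7, 0.5, 7.7]
gripper_width: 0.686
```

```bash
python3 st.py 7 wrist side
```

```text
9.0667 off [-0.0125 -0.0002 -0.0006] F tool [-8.1 -0.1 -1.5] mom [0.19 0.95 0.07] w 59.675125576963076
```

View pics/wrist7.png

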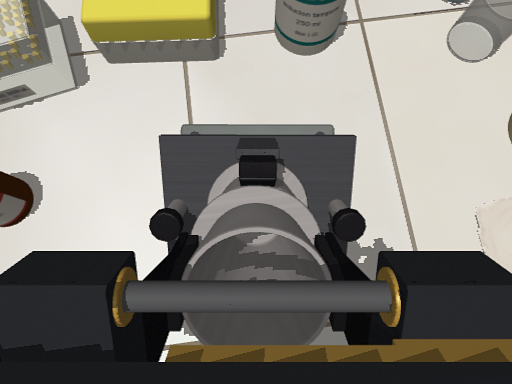

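View pics/side7.png

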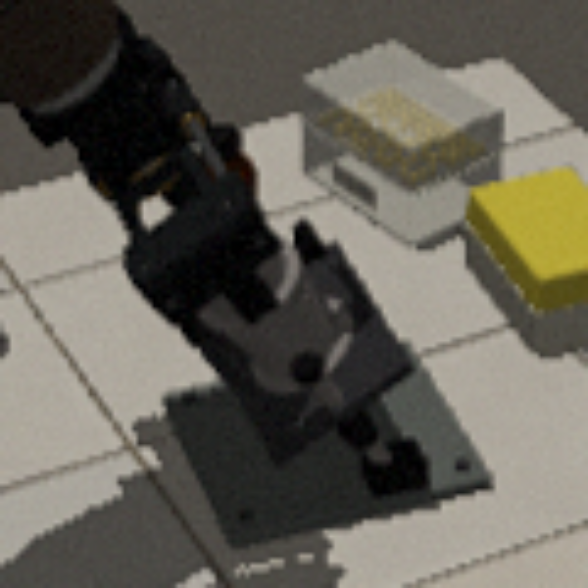

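move_arm(increments=[0, 0, 0, 0.002, 0, -0.0005, 0.04, 0, 0, 0, 0.004, 0, -0.0005, 0.04, 0, 0, 0, 0.006, 0, -0.0005, 0.04, 0, 0, 0, 0.008, 0, -0.0005, 0.04, 0, 0, 0, 0.008, 0, -0.0005, 0.04])

```text
time_s: 9.58
tcp_pos: [0.5736, 0.154, 0.1412]
ee_rot: [[0.496, -0.133, -0.858], [-0.066, -0.991, 0.115], [-0.866, -0.0, -0.501]]
wrist_force: [-6.4, 1.1, 9.4]
gripper_width: 0.685
```

```bash
python3 st.py 8 wrist
```

```text
9.5833 off [-0.0047 -0.0003 -0.0008] F tool [-11.4  -0.2   0.9] mom [0.14 1.18 0.  ] w 59.61312467616345
```

View pics/wrist8.png

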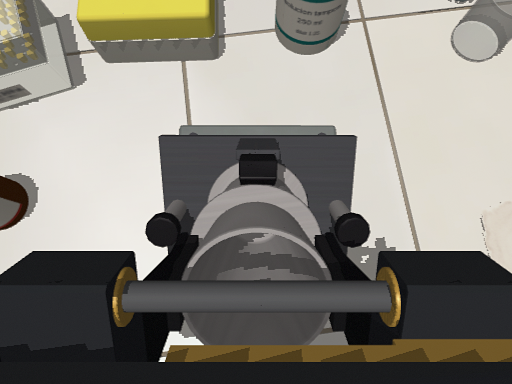

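move_arm(increments=[0, 0, 0, 0.0015, 0, 0, 0.04, 0, 0, 0, 0.003, 0, 0, 0.04, 0, 0, 0, 0.0045, 0, 0, 0.04, 0, 0, 0, 0.0045, 0, 0, 0.04])

```text
time_s: 9.97
tcp_pos: [0.5758, 0.1538, 0.1376]
ee_rot: [[0.497, -0.133, -0.858], [-0.066, -0.991, 0.115], [-0.865, -0.001, -0.501]]
wrist_force: [-7.0, 0.9, 10.2]
gripper_width: 0.686
```

```bash
python3 st.py 9 wrist side
```

```text
9.9667 off [-0.0005 -0.0004 -0.0008] F tool [-12.3   0.    1. ] mom [ 0.15  1.21 -0.02] w 59.69194292699823
```

View pics/wrist9.png

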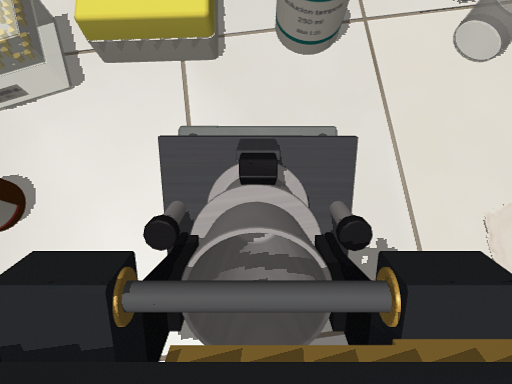

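View pics/side9.png

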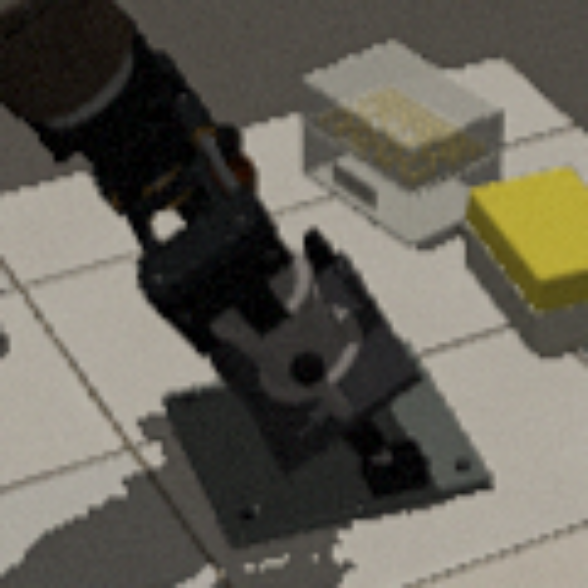

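move_arm(increments=[0, 0, 0, 0.0015, 0, 0, 0.04, 0, 0, 0, 0.003, 0, 0, 0.04, 0, 0, 0, 0.004, 0, 0, 0.04, 0, 0, 0, 0.004, 0, 0, 0.04])

```text
time_s: 10.4
tcp_pos: [0.578, 0.1541, 0.1343]
ee_rot: [[0.497, -0.132, -0.858], [-0.065, -0.991, 0.115], [-0.865, -0.001, -0.501]]
wrist_force: [-4.3, 1.6, 9.2]
gripper_width: 0.68
```

```bash
python3 st.py 10 wrist
```

```text
10.4 off [ 0.0034 -0.001  -0.0011] F tool [-10.2  -1.   -0.8] mom [0.46 0.94 0.23] w 59.13485239679747
```

View pics/wrist10.png

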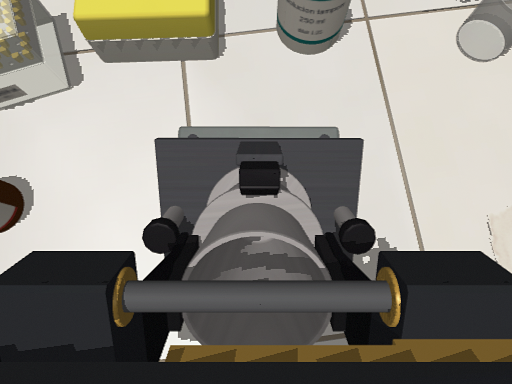

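```bash
python3 - <<'E'
import cv2,numpy as np
a=[cv2.resize(cv2.imread(f"pics/wrist{k}.png")[125:260,150:370],None,fx=3.5,fy=3.5,interpolation=cv2.INTER_CUBIC)[:290] for k in(9,10)]
cv2.imwrite("pics/cmp.png",np.vstack(a))
E
```

```text
(no output)
```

View pics/cmp.png

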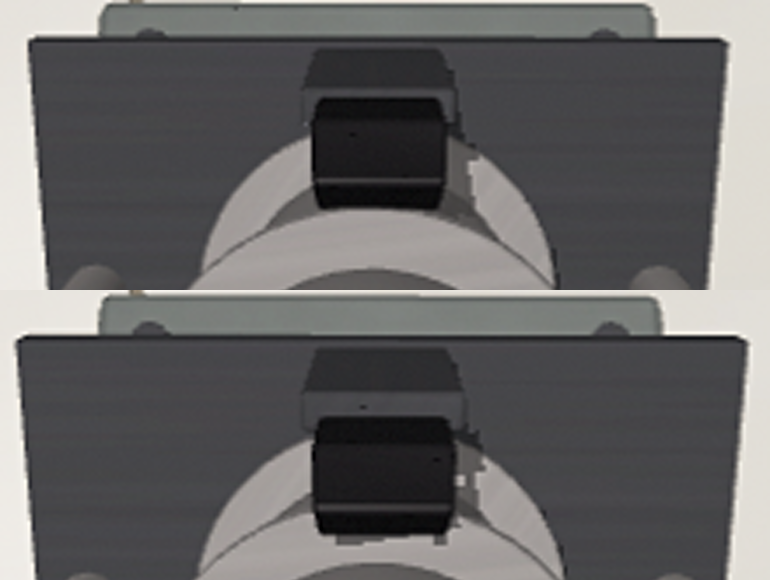

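move_arm(increments=[0, 0, 0, 0.0015, 0, 0, 0.04, 0, 0, 0, 0.003, 0, 0, 0.04, 0, 0, 0, 0.0045, 0, 0, 0.04, 0, 0, 0, 0.0045, 0, 0, 0.04])

```text
time_s: 10.78
tcp_pos: [0.5803, 0.1537, 0.1304]
ee_rot: [[0.497, -0.132, -0.858], [-0.065, -0.991, 0.115], [-0.865, -0.001, -0.501]]
wrist_force: [-6.2, 0.8, 9.9]
gripper_width: 0.686
```

```bash
python3 st.py 11 wrist side
```

```text
10.7833 off [ 0.0079 -0.0009 -0.0011] F tool [-11.7   0.    0.5] mom [0.47 1.   0.28] w 59.700819844370514
```

View pics/side11.png

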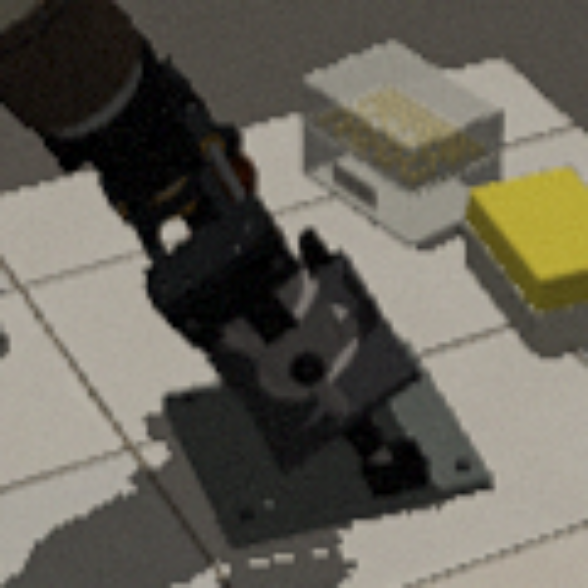

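View pics/wrist11.png

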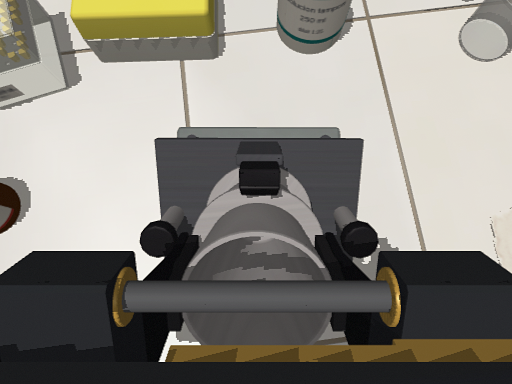

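move_arm(increments=[0, 0, 0, -0.003, 0, 0, 0.04, 0, 0, 0, -0.006, 0, 0, 0.04, 0, 0, 0, -0.009, 0, 0, 0.04, 0, 0, 0, -0.012, 0, 0, 0.04, 0, 0, 0, -0.015, 0, 0, 0.04, 0, 0, 0, -0.018, 0, 0, 0.04, 0, 0, 0, -0.02, 0, 0, 0.04, 0, 0, 0, -0.0215, 0, 0, 0.04, 0, 0, 0, -0.0215, 0, 0, 0.04])

```text
time_s: 11.63
tcp_pos: [0.5693, 0.1549, 0.148]
ee_rot: [[0.495, -0.133, -0.858], [-0.066, -0.991, 0.115], [-0.866, -0.0, -0.5]]
wrist_force: [0.7, 3.0, 1.9]
gripper_width: 0.683
```

```bash
python3 st.py 12 wrist side
```

```text
11.6333 off [-0.0128 -0.0005 -0.0003] F tool [-1.5 -3.1 -1.2] mom [0.67 0.67 0.32] w 59.41525101330309
```

View pics/wrist12.png

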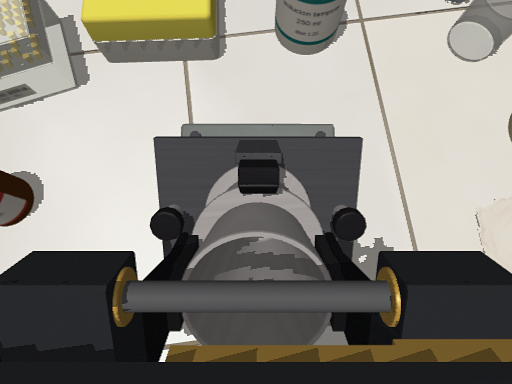

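View pics/side12.png

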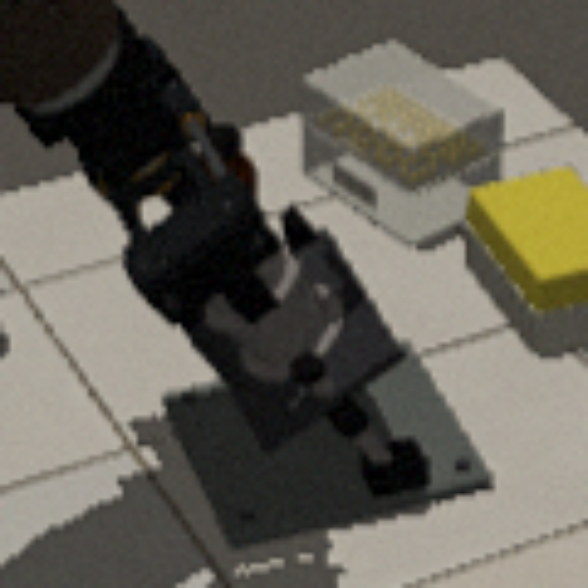

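move_arm(increments=[0, 0, 0, 0, 0, 0, 0.062, 0, 0, 0, 0, 0, 0, 0.066, 0, 0, 0, 0, 0, 0, 0.07, 0, 0, 0, 0, 0, 0, 0.074, 0, 0, 0, 0, 0, 0, 0.076, 0, 0, 0, 0, 0, 0, 0.076])

```text
time_s: 12.23
tcp_pos: [0.5692, 0.154, 0.1473]
ee_rot: [[0.494, -0.134, -0.859], [-0.068, -0.991, 0.116], [-0.867, 0.001, -0.499]]
wrist_force: [-0.8, -0.1, -0.1]
gripper_width: 0.863
```

```bash
python3 st.py 13 wrist
```

```text
12.2333 off [-0.0122  0.0003 -0.    ] F tool [-0.3  0.2  0.7] mom [0.17 1.07 0.06] w 75.03965149543345
```

View pics/wrist13.png

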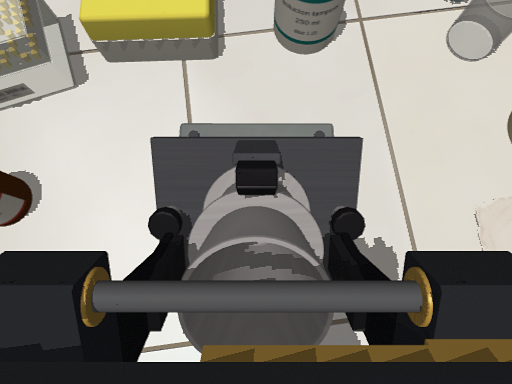

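Both fingers are clear of the cup and the contact force is zero. I'll retreat along the slant.

move_arm(increments=[0, 0, 0, -0.006, 0, 0, 0.076, 0, 0, 0, -0.015, 0, 0, 0.076, 0, 0, 0, -0.028, 0, 0, 0.076, 0, 0, 0, -0.045, 0, 0, 0.076, 0, 0, 0, -0.065, 0, 0, 0.08, 0, 0, 0, -0.09, 0, 0, 0.087, 0, 0, 0, -0.12, 0, 0, 0.087, 0, 0, 0, -0.14, 0, 0, 0.087, 0, 0, 0, -0.14, 0, 0, 0.087])

```text
time_s: 13.03
tcp_pos: [0.5003, 0.1661, 0.2737]
ee_rot: [[0.501, -0.131, -0.855], [-0.06, -0.991, 0.116], [-0.863, -0.007, -0.505]]
wrist_force: [0.4, 1.2, 0.7]
gripper_width: 0.996
```

```bash
python3 st.py 14 wrist side scene
```

```text
13.0333 off [-0.1567 -0.0025 -0.0027] F tool [-0.5 -1.3 -0.5] mom [0.23 1.01 0.06] w 86.61584513454868
```

View pics/wrist14.png

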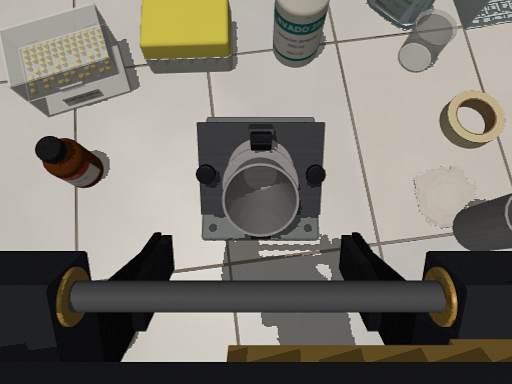

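View pics/side14.png

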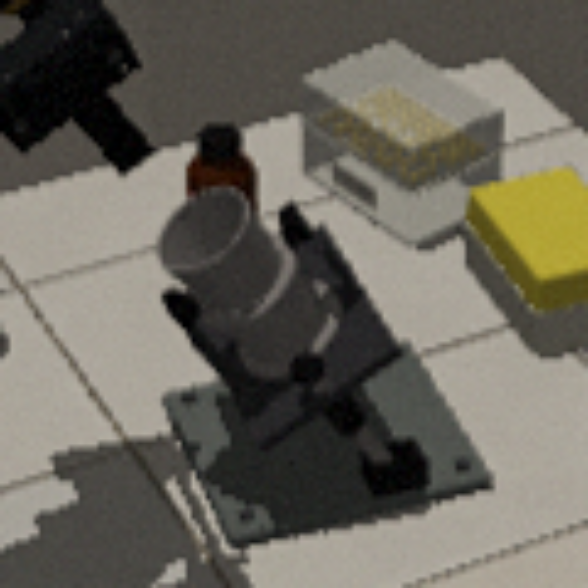

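View pics/scene14.png

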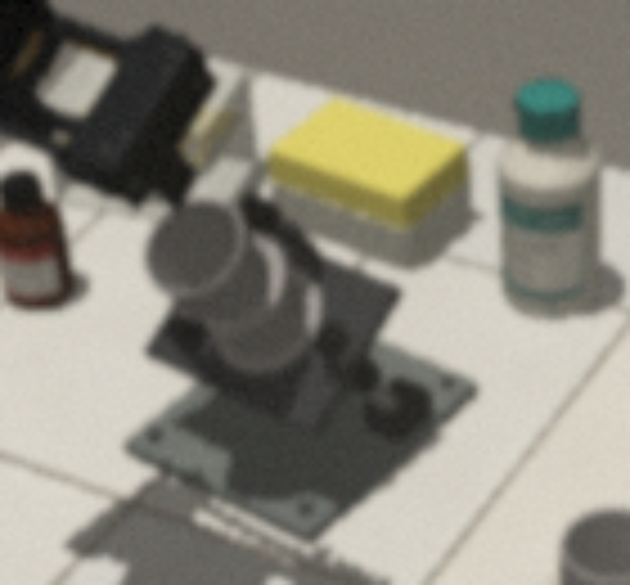

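The cup is nested, with the carriage back up. I'll check this against the predicted home pose: rim 50 mm above the mouth, flange on the rim.

```bash
python3 - <<'E'
from h import *
s=r.sense();t=np.load('t.npz');m,n,R=t['m'],t['n'],t['R'];a=np.linspace(0,2*np.pi,120)
def circ(h,rad): return m+h*n+rad*(np.cos(a)[:,None]*R[:,1]+np.sin(a)[:,None]*R[:,2])
im=cv2.imread('pics/wrist14.png');C=wcam(s);f=6;x,y=195,115
o=cv2.resize(im[y:y+130,x:x+133],None,fx=f,fy=f,interpolation=cv2.INTER_CUBIC)[:600]
for h,rad,c in((.05,.031,(0,0,255)),(.004,.035,(0,255,0)),(.0,.031,(255,255,0))):
    cv2.polylines(o,[np.int32((proj(C,circ(h,rad))-[x,y]+.5)*f)],True,c,1)
cv2.imwrite('pics/chkW.png',o)
offs={'side':(.8,1.4),'scene':(.5,.84)}
for nme,(x,y,k) in {'side':(180,70,4.9),'scene':(130,90,4.5)}.items():
    im=cv2.imread(f'pics/{nme}14.png')
    for h,rad,c in((.05,.031,(0,0,255)),(.004,.035,(0,255,0))):
        cv2.polylines(im,[np.int32((proj(cam(nme),circ(h,rad))+offs[nme]-[x,y]+.5)*k)],True,c,1)
    cv2.imwrite(f'pics/chk{nme}.png',im[100:450,80:420])
E
```

```text
(no output)
```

View pics/chkW.png

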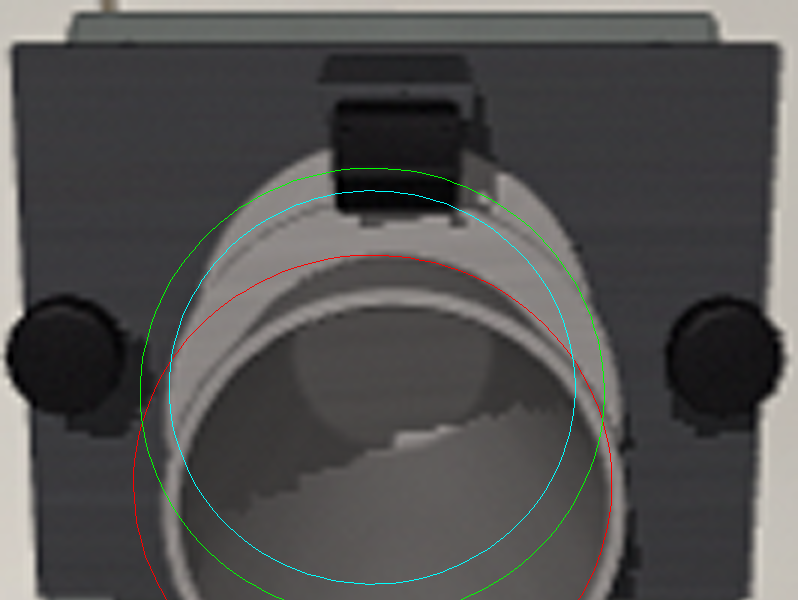

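View pics/chkside.png

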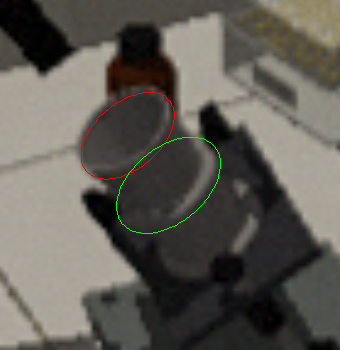

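View pics/chkscene.png

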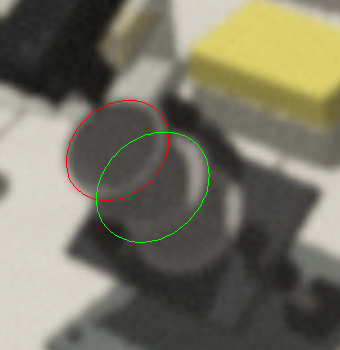

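The side and scene overlays match the home pose within a pixel or two. The wrist overlay is shifted because the arm had not settled. The front catch is hidden, so I'll move to look at it from the front.

move_arm(increments=[0, 0, 0, 0, 0, 0.02, 0.087, 0, 0, 0, 0.003, 0, 0.04, 0.087, 0, 0, 0, 0.006, 0, 0.06, 0.087, 0, 0, 0, 0.009, 0, 0.077, 0.087, 0, 0, 0, 0.009, 0, 0.077, 0.087, 0, 0, 0, 0.009, 0, 0.077, 0.087, 0, 0, 0, 0.009, 0, 0.077, 0.087])

```text
time_s: 13.77
tcp_pos: [0.4392, 0.1719, 0.2226]
ee_rot: [[0.495, -0.135, -0.858], [-0.068, -0.991, 0.116], [-0.866, 0.001, -0.5]]
wrist_force: [-0.5, 0.3, 0.3]
gripper_width: 0.997
```

```bash
python3 - <<'E'
from h import *
s=r.sense();im=r.capture('wrist')[:,:,::-1];print(s['tcp_pos'],s['wrist_force'])
sc=r.capture('scene')[:,:,::-1];cv2.imwrite('pics/scene15.png',sc)
x,y=170,90;k=4.5
o=cv2.resize(im[y:y+133,x:x+170],None,fx=k,fy=k,interpolation=cv2.INTER_CUBIC)
cv2.imwrite('pics/w15.png',o)
t=np.load('t.npz');m,n,R=t['m'],t['n'],t['R'];a=np.linspace(0,2*np.pi,120)
for h,rad,c in((.05,.031,(0,0,255)),(.004,.035,(0,255,0))):
    P=m+h*n+rad*(np.cos(a)[:,None]*R[:,1]+np.sin(a)[:,None]*R[:,2])
    cv2.polylines(o,[np.int32((proj(wcam(s),P)-[x,y]+.5)*k)],True,c,1)
cv2.imwrite('pics/w15o.png',o)
E
```

```text
[0.43917195 0.17191018 0.22264806] [-0.45888326  0.26935453  0.33448816]
```

View pics/w15.png

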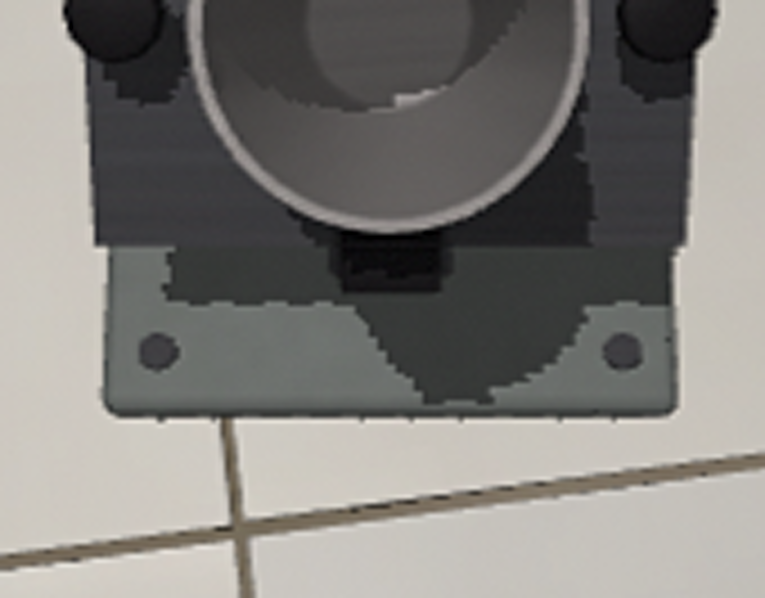

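View pics/w15o.png

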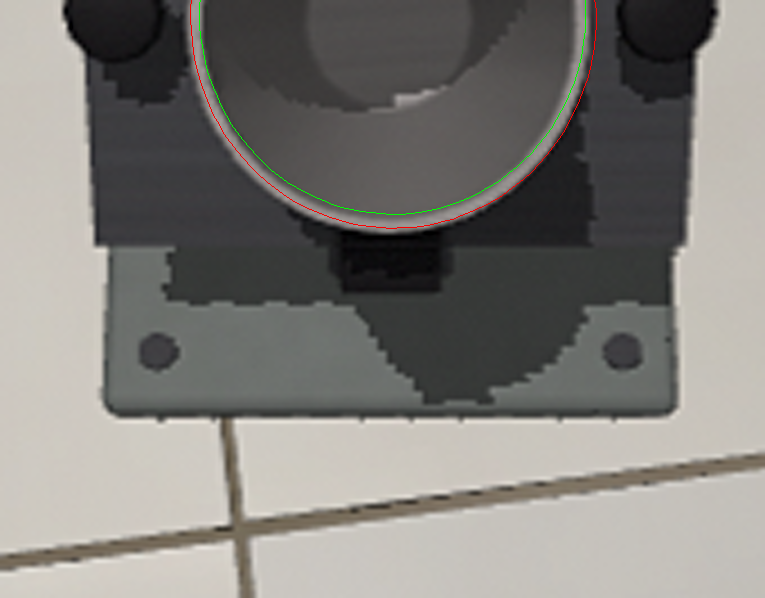

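View pics/scene15.png

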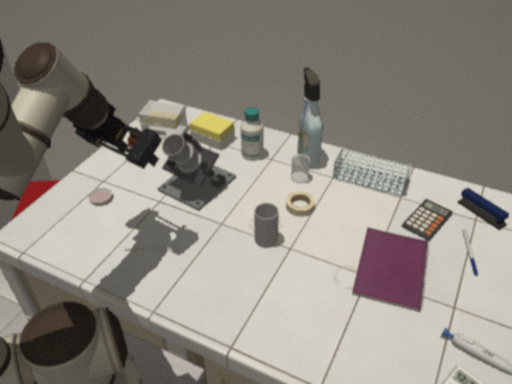

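From down the axis the rim is within 1 px of the predicted coaxial home pose. The beaker is still at (266,225). I'll hand it in.

```bash
python3 -c "
from station import r
print(r.finish_job(), r.sense()['time_s'])"
```

```text
the job is handed in; nothing more can be done
the job is handed in; nothing more can be done
```

The flanged cup is nested in the slanted holder, snapped home and released, and I handed the job in at about 13.9 s. I gripped it just above the flange and lined it up with the mouth. I then pressed slowly along the slant, about 24 mm/s at most once it met resistance.

**Snap:** the press force reached 12.3 N, then dropped to about 10 N as the flange passed the catches. A few millimetres more pressing only compressed the carriage spring. I let the carriage come back up before opening the fingers and backing off along the slant.

**Last checks:**
- **Fit:** the rim and flange match the predicted fully-home, coaxial pose in the side and scene views. Looking down the axis, the rim is about 1 mm off.
- **Back catch:** it is clearly seen lying over the flange.
- **Front catch:** the nose itself is hidden by the cup, so I inferred that it closed. The cup sits untilted, and an unlatched front would have tilted it by several degrees.
- **Robot and beaker:** the robot is touching nothing, with under 1 N at the wrist. The beaker appears at the same place in the scene picture as at the start.

**One check that disagreed:** a wrist overlay taken just after the retreat was shifted, most likely because the arm was still settling. A repeat once it had settled agreed with the other views.

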